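# Weigh a pocket knife with evidence tongs

## Task

Put the closed pocket knife that lies on the brown paper onto the bench balance to be weighed: pick it up with the spring tongs, since the robot itself must never touch it. Set it down gently, not dropped, flat in the middle of the balance's paper-covered pan and let go. Then lay the tongs back down on the counter, on edge as they lay before, clear of the balance, with all the other things left where they are.

Things in the scene. Friction and masses are not known exactly. Their poses are not given: they have to be found in the camera images.
- tongs: Spring tongs, a long U of steel strip lying on edge, 200 mm long, black finger grips outside halfway, dark jaw pads inside the open end. Origin: underside, midway between the grips, 9 mm behind the centre of mass; x to the jaws (tips 97 mm ahead, bow's back 100 mm behind), z up. Strips span 4 to 22 mm above the underside, jaw pads 1 to 23. 90 g. The frame is the -y arm's: it turns up to 5 degrees as they close.
- grip_a (a point): middle of the outer face of the black finger grip (50 mm long, 26 mm high from the underside up) on the tongs' -y arm, 13 mm above the underside; hold the tongs here, across both grips
- grip_b (a point): the same on the +y arm. Over both grips: 59 mm relaxed (each arm splayed 5 degrees, jaw gap 54 mm), 52 mm at about 5 N (jaw gap 40 mm), 45 mm at about 11 N (arms parallel, jaw gap 26 mm). Squeeze with some 25 N to hold the knife firmly; let go and they spring open
- tongs_arm (a joint): closing angle of the tongs: 0 relaxed and open, 0.175 with the jaws 26 mm apart, 0.33 with the jaws nearly shut
- jaw_a (a point): middle of the inner face of the jaw pad (32 mm long) on the tongs' -y arm, 12 mm above the underside, about 81 mm ahead of the origin
- jaw_b (a point): the same point of the jaw pad on the +y arm; halfway between jaw_a and jaw_b is where a part is gripped
- knife: Closed pocket knife lying flat: 96 mm long (x), 26 mm wide (y), 15 mm thick, parallel straight sides along the middle 70 mm, round ends; dark wood with a steel bolster at the +x end; about 70 g. Origin: middle of its underside, z up. To be gripped across its 26 mm width, so the tongs lie along its length, one jaw on each side.
- paper_sheet: fixed brown paper sheet, 300 (x) by 220 mm (y), 1.5 mm thick; origin: middle of its underside. The knife lies near its middle.
- scale: Fixed bench balance, 250 (x) by 185 mm (y), read-out at its -x end (nowhere higher than 43 mm); origin: middle of its underside on the counter, z up.
- pan (a point): middle of the balance's flat square steel pan (165 by 165 mm, sides along the balance's x and y, covered with white paper), on the paper's top 49 mm above the counter; nothing on the balance is higher
- marker: bystander: marker pen, white with a black cap, 132 mm long, 19 mm high, lying crosswise at the +x end of the brown paper; origin: middle of its underside
- check_weight: bystander: steel calibration weight, 38 mm diameter, 66 mm high, standing beyond the balance's +x end; origin: middle of its underside
- tape_roll: bystander: roll of clear tape lying flat, 92 mm diameter, 48 mm high; origin: middle of its underside. At the counter's left side stand a fixed white spray bottle (214 mm high) and an amber jar (95 mm), and low fixed stock lies along its back and sides, all well clear of the work
Things that resemble listed ones, but are neither listed nor needed, are in the scene too. Of the things like the tongs, leave any that is turquoise; of the rest the larger one is meant.

How it is judged:
By the outcome, as a careful person would: the job done as asked, in the order asked, and still so for the second after the job is handed in, with the robot touching nothing.
It also fails if it takes over 53 s, if anything falls off the work surface, if the arm or the gripper's body presses on something with over 40 N, if the wrist force passes 120 N, or if a joint passes its speed limit or range.

## Robot

A 6-joint arm with a two-finger parallel gripper is mounted at the origin on the work surface. World frame = base frame: x ahead of the robot, y to its left, z up, the work surface at z = 0. Lengths are in mm, angles in degrees, forces in N, time in s.
With the tool pointing down it reaches from about 300 to 850 mm from the base axis. Payload 4.2 kg.
Tool frame: the origin (TCP) lies between the finger pads; the fingertips stand 22 mm ahead of it and the grasp point (between the pads) lies 3 mm ahead of it; z points along the fingers, y is the direction in which the jaws open and shut (so a half turn about z gives the same grasp; the last joint's range is limited). The gripper opens to 91 mm and grips with 3 to 60 N. Pads are 32 mm wide; open, the fingers measure 118 mm over their backs; the gripper's body (76 mm by 178 mm) begins 60 mm behind the grasp point.
Start: joints at [-74.828, 18.312, 89.639, -0, 72.044, -1.146], TCP at [161.557, -551.851, 235.976] pointing down, gripper open.
Joint ranges: [-177.97, 177.97], [-48.28, 115.42], [12.27, 149.76], [-77.06, 257.06], [2.81, 150.46], [-146.56, 146.56]. Speed limits (degrees/s): [147.25, 147.25, 180, 180, 180, 180].

## Interface

Orientations are given as [roll, pitch, yaw] about the fixed x, y, z axes, in that order (R = Rz(yaw) Ry(pitch) Rx(roll)).
In Python, from workcell import * gives the robot as it stands.
- The arm moves only by the shell command python3 -m jog 'ROWS' [OPENING] [FORCE]. ROWS is text: rows parted by semicolons, each of 6 numbers parted by spaces: the shift along the tool's x, y, z in units of 0.5 m (1.0 is 0.5 m), then the turn, a rotation vector about the tool's x, y, z in units of pi/2 rad (1.0 is pi/2 rad). A call has 1 to 20 rows; each row is the pose to reach, as a shift and turn from the pose measured when the call began, along the tool's axes at that moment; what a row does not reach only later rows make up. A row lasts 1/12 s, in which the tool goes at most 41.7 mm and 7.16 degrees, less where a joint would pass 70% of its speed; a pose out of reach is approached as far as the arm can. A call with a number of a shift or a turn outside -1 to 1 is refused whole. A call with a gripper value outside its range is refused whole. OPENING is the opening, from -1 (shut) to 1 (fully open), set as the call begins (- or left out, the last holds). The fingers move at their own pace and stop on an object; FORCE is the grip in N (left out, the last holds). Time passes only in rows, so rows that repeat a pose let the fingers close. It gives the time, the measured TCP pose, the force and the opening at its end, in the units of the state.
- state(): the state, without advancing time (a new reading comes with each control period).
- grab_frame(name): name is "scene" or "top" or "wrist"; returns the picture (420x560x3 uint8, red, green, blue); there is no depth.
- calibration(name): a dict with "mtx" (3x3 intrinsics, pixels), "rvec" (rotation vector, rad) and "tvec" (3), from world to camera coordinates, as OpenCV has them. Camera axes: x right, y down, z forward; pixel columns grow to the right and rows downward; lengths in mm; the calibration is good to about 2 mm. The wrist camera is an equidistant fisheye: a pixel r from the principal point sees the ray r / f radians off the axis. A picture is of the moment at which its call begins: read the wrist's pose just before it. calibration takes no time and is no camera call; for the wrist camera it gives the pose at the moment of the call.
- job_done(): hands the job in, once; it reports no verdict.
Trained networks look in the newest picture that a camera, given by its name, has taken for a name from the list of things; names that differ only in an ending like _2 or _b are one class to them, and where a whole thing is asked for, a point or a joint stands for the part that bears it (a point fixed in the world has none). Each returns a list of dicts, best first, with "confidence" (0 to 1); they miss things now and then, are a little off and sometimes report something else, mostly with a low value. They report only what shows in the picture. A call takes as long as a camera call. They do not tell look-alikes from the thing itself.
- spot_in(query, camera): "rect" ([left, top, right, bottom] in pixels, round what is visible of it).
- tip_of(query, camera): "location" ([column, row] in pixels: a listed point, or the origin of a listed thing).
The state is a dict: "time_s": time; "qpos": joint angles; "qvel": joint speeds; "effort": joint torques, N m; "ee_pos": TCP position; "ee_rot": TCP orientation; "force": force on the tool from outside, world axes, zero at the start; "torque": the same for the moment, N m; "gripper_width": finger opening in mm.
Only numpy, scipy, OpenCV 4.12 (cv2) and the standard library are available. Lean on these libraries where they do the work, as an engineer would, in place of code of your own. Each camera call takes 0.05 s, during which the arm holds its last target. There are 200 camera calls.

## Working session

There is one attempt and no reset: what is moved stays moved. The work goes in short steps, Python scripts to look and compute and a shell command to move; the robot and the scene stay as the last step left them, time stands still between calls to the robot, and variables do not carry over. Pictures are saved under pics/ and viewed, about 8 in all and at most 12, crops included, and the job is handed in when it is done.

```bash
mkdir -p pics; ls; cat > h.py <<'E'
from workcell import *
import numpy as np, cv2
def cam(n):
    c=calibration(n); return np.array(c["mtx"],float),np.array(c["rvec"],float),np.array(c["tvec"],float)
def ray(n,uv):
    K,r,t=cam(n); R=cv2.Rodrigues(r)[0]; u,v=uv
    if n=="wrist":
        x=(u-K[0,2])/K[0,0]; y=(v-K[1,2])/K[1,1]; th=np.hypot(x,y)
        d=np.array([x/th*np.sin(th),y/th*np.sin(th),np.cos(th)]) if th>1e-9 else np.array([0,0,1.])
    else: d=np.linalg.inv(K)@[u,v,1]
    return -R.T@t.ravel(), R.T@d
def at(n,uv,z):
    o,d=ray(n,uv); return o+d*(z-o[2])/d[2]
def proj(n,P):
    K,r,t=cam(n); P=np.atleast_2d(np.array(P,float)); Xc=(cv2.Rodrigues(r)[0]@P.T).T+t.ravel()
    if n=="wrist":
        rr=np.hypot(Xc[:,0],Xc[:,1]); th=np.arctan2(rr,Xc[:,2]); s=th/np.maximum(rr,1e-9)
        return np.c_[K[0,0]*Xc[:,0]*s+K[0,2],K[1,1]*Xc[:,1]*s+K[1,2]]
    return np.c_[K[0,0]*Xc[:,0]/Xc[:,2]+K[0,2],K[1,1]*Xc[:,1]/Xc[:,2]+K[1,2]]
def save(n,name):
    im=grab_frame(n); cv2.imwrite("pics/"+name,im[:,:,::-1]); return im
E
python3 - <<'E'
from h import *
print(state())
save("top","top0.png"); 
for q in ["tongs","knife","paper_sheet","scale","marker","check_weight","tape_roll"]:
    for d in spot_in(q,"top")[:3]: print(q,[round(x) for x in d["rect"]],round(d["confidence"],2))
for q in ["grip_a","grip_b","jaw_a","jaw_b","pan","knife","tongs"]:
    for d in tip_of(q,"top")[:3]: print(q,np.round(d["location"],1),round(d["confidence"],2), np.round(at("top",d["location"],{"pan":49,"knife":1.5,"tongs":0}.get(q,13))[:2]))
save("scene","scene0.png")
E
```

```text
pics
{'time_s': 0.0, 'qpos': array([-7.48277574e+01,  1.83521397e+01,  8.97068917e+01, -2.25688236e-03,
        7.20427184e+01, -1.14773827e+00]), 'qvel': array([-0.14156906,  0.04015321,  0.00832623, -0.01127689,  0.0389462 ,
       -0.02715384]), 'effort': array([-7.03172591e-04, -4.12462091e+01, -2.31973618e+01,  7.27009191e-02,
        4.58882831e-02, -1.43389316e-04]), 'ee_pos': array([ 161.42611095, -551.39154787,  235.11195033]), 'ee_rot': array([-1.79898228e+02,  1.07177122e-04,  1.63206787e+01]), 'force': array([ 0.84970855,  0.20865205, -0.71199189]), 'torque': array([-0.05782842,  0.01652096,  0.05590921]), 'gripper_width': 91.25029796476753}
tongs [177, 265, 220, 315] 0.89
tongs [262, 177, 291, 223] 0.73
tongs [359, 285, 400, 328] 0.46
knife [382, 187, 402, 219] 0.72
paper_sheet [347, 144, 426, 245] 0.69
paper_sheet [385, 188, 402, 217] 0.6
scale [137, 137, 213, 229] 0.84
marker [354, 153, 397, 158] 0.7
check_weight [171, 123, 185, 134] 0.75
tape_roll [262, 112, 292, 148] 0.73
tape_roll [263, 177, 300, 223] 0.52
grip_a [195.7 275.9] 0.83 [282. 239.]
grip_a [214.3 284.3] 0.72 [258. 184.]
grip_a [272.5 217.9] 0.67 [451.  15.]
grip_b [195.7 275.9] 0.83 [282. 239.]
grip_b [214.3 284.3] 0.72 [258. 184.]
grip_b [272.5 217.9] 0.67 [451.  15.]
jaw_a [180.1 302.4] 0.8 [206. 283.]
jaw_a [265.8 186.7] 0.6 [544.  35.]
jaw_a [377.2 324. ] 0.57 [ 143. -286.]
jaw_b [180.1 302.4] 0.8 [206. 283.]
jaw_b [265.8 186.7] 0.6 [544.  35.]
jaw_b [377.2 324. ] 0.57 [ 143. -286.]
pan [175.1 172.3] 0.73 [581. 296.]
knife [390.7 199.8] 0.71 [ 505. -336.]
knife [276.9 129.8] 0.64 [718.   2.]
tongs [201.8 279.2] 0.66 [272. 223.]
tongs [379.2 306.4] 0.64 [ 192. -295.]
tongs [281.6 210.7] 0.62 [473. -12.]
```

View pics/top0.png

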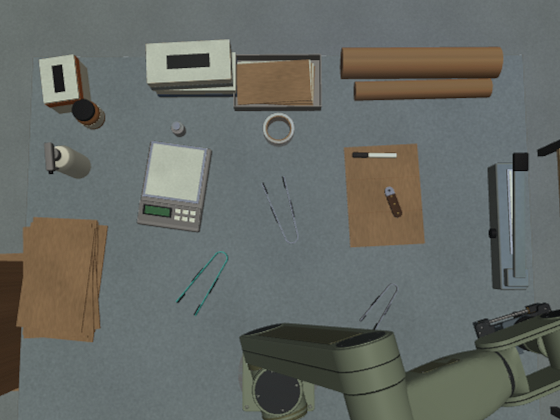

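View pics/scene0.png

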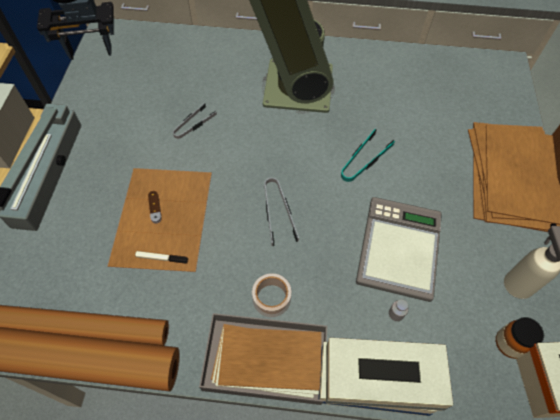

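Three things look like tongs (top view): turquoise at (205,282), which is excluded; small steel at (380,305); large steel at (281,210), which is the larger of the remaining two and so the one meant. I'll confirm it in an enlarged crop.

```bash
python3 - <<'E'
from h import *
a=cv2.imread("pics/top0.png"); b=cv2.imread("pics/scene0.png")
c1=cv2.resize(a[165:255,250:310],None,fx=6,fy=6,interpolation=cv2.INTER_CUBIC)
c2=cv2.resize(b[165:255,255:315],None,fx=6,fy=6,interpolation=cv2.INTER_CUBIC)
cv2.imwrite("pics/crop1.png",np.hstack([c1,c2]))
# projected sheet of known points
for n in ["top","scene"]:
    o,_=ray(n,(280,210)); print(n,o.round())
for q in ["grip_a","jaw_a","tongs","knife","pan","marker","check_weight","tape_roll"]:
    for d in tip_of(q,"scene")[:4]: print(q,np.round(d["location"],1),round(d["confidence"],2), np.round(at("scene",d["location"],{"pan":49,"knife":1.5,"tongs":0}.get(q,13))[:2]))
E
```

```text
top [ 309.  -19. 1586.]
scene [1115.   46. 1109.]
grip_a [267.9 213.4] 0.68 [484. -38.]
grip_a [198.9 125.4] 0.58 [ 209. -276.]
grip_a [374.  161.4] 0.58 [281. 239.]
grip_a [285.9 207.8] 0.53 [461.   7.]
jaw_a [208.6 115.2] 0.92 [ 167. -254.]
jaw_a [296.2 236.8] 0.75 [544.  42.]
jaw_a [276.4 236.4] 0.72 [549.  -8.]
jaw_a [203.7 108.1] 0.52 [ 140. -274.]
tongs [278.  213.5] 0.84 [474. -12.]
tongs [194.1 125.4] 0.71 [ 200. -294.]
tongs [157.1 208.3] 0.32 [ 494. -334.]
knife [154.1 208.9] 0.84 [ 498. -341.]
pan [402.1 253.3] 0.83 [579. 302.]
pan [398.8 251.1] 0.21 [574. 294.]
marker [159.5 257. ] 0.59 [ 639. -291.]
check_weight [398.8 317.3] 0.81 [727. 299.]
tape_roll [271.5 298. ] 0.65 [714.  -2.]
tape_roll [265.9 211.3] 0.19 [478. -44.]
```

View pics/crop1.png

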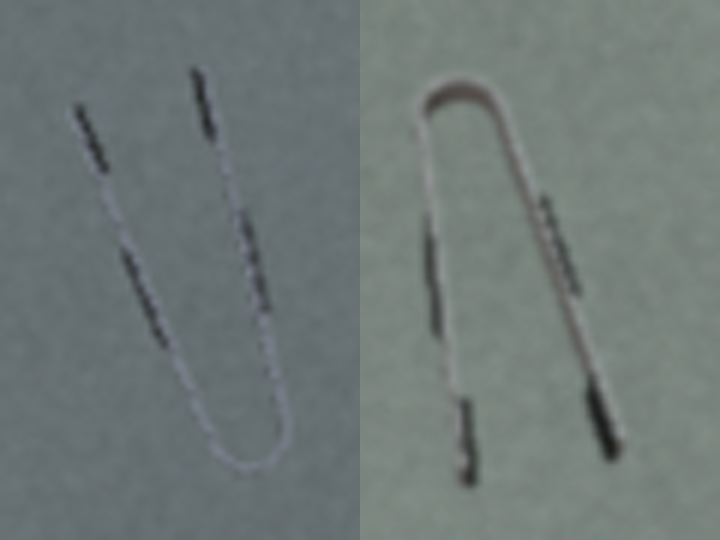

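The crop confirms it: the large tongs are bare steel with black grips halfway, bow at (292,243), jaws at (265,188) and (284,182), pointing towards +x. Next I'll measure the rough poses and plan a hover.

```bash
cat >> h.py <<'E'
from scipy.spatial.transform import Rotation as Rn
def plan(pos,yaw,s=None):
    "rows (shift in .5 m, turn in pi/2) to a tool-down pose"
    s=s or state(); R0=Rn.from_euler("xyz",s["ee_rot"],degrees=True)
    d=R0.inv().apply(np.array(pos)-s["ee_pos"])/500
    r=(R0.inv()*Rn.from_euler("xyz",[180,0,yaw],degrees=True)).as_rotvec()/(np.pi/2)
    print("to",np.round(pos,1),yaw,"row:",*np.round(d,4),*np.round(r,4), " dist",round(np.linalg.norm(d)*500),"deg",round(np.linalg.norm(r)*90))
E
python3 - <<'E'
from h import *
T=lambda n,u,v,z:at(n,(u,v),z)
def c1(x,y,z): return at("top",(250+x/6,165+y/6),z)[:2]
def c2(x,y,z): return at("scene",(255+(x-360)/6,165+y/6),z)[:2]
gl,gr=c1(145,297,24),c1(257,262,24); jl,jr=c1(92,138,22),c1(204,104,22); bow=c1(250,468,20)
for a in (gl,gr,jl,jr,bow): print(a.round(1))
print("top grips sep",np.linalg.norm(gl-gr),"mid",(gl+gr)/2,"heading",np.degrees(np.arctan2(*((jl+jr)/2-bow)[::-1])), "perp",np.degrees(np.arctan2(*(gl-gr)[::-1]))-90,"mid->bow",np.linalg.norm((gl+gr)/2-bow))
gr2,gl2=c2(432,275,24),c2(560,245,24); j1,j2=c2(468,440,12),c2(603,418,12); b2=c2(460,85,20)
for a in (gl2,gr2,j1,j2,b2): print(a.round(1))
print("scene mid",(gl2+gr2)/2,"heading",np.degrees(np.arctan2(*((j1+j2)/2-b2)[::-1])))
print("pan", at("top",(175.1,172.3),49),at("scene",(402.1,253.3),49))
print("knife ends top",at("top",(389,189),9),at("top",(397.5,215),9))
m=(gl+gr)/2
plan([m[0],m[1],220],15)
E
```

```text
[459.8   9.8]
[476.8 -44.8]
[538.3  35.7]
[555.  -19.2]
[376.6 -41. ]
top grips sep 57.182880148737055 mid [468.27897822 -17.50610553] heading 16.14234182502538 perp 17.250273581656558 mid->bow 94.62610315574803
[461.1  13.6]
[482.7 -40.2]
[554.7 -16.2]
[537.7  39.9]
[379.4 -39.9]
scene mid [471.89550948 -13.30207843] heading 17.229700528012014
pan [581.25372752 296.42000761  49.        ] [578.56494903 302.12581893  49.        ]
knife ends top [ 535.97920637 -330.04051034    9.        ] [ 458.57697388 -353.31915962    9.        ]
to [468.3 -17.5 220. ] 15 row: 0.889 -0.8532 0.0319 0.0 -0.0 0.0147  dist 616 deg 1
```

```bash
python3 - <<'E'
from h import *
plan([440,-330,230],16.5)
E
```

```text
to [ 440 -330  230] 16.5 row: 0.6591 -0.2693 0.0119 0.0 -0.0 -0.002  dist 356 deg 0
```

```bash
python3 -m jog '0.66 -0.27 0.01 0 0 0;0.66 -0.27 0.01 0 0 0;0.66 -0.27 0.01 0 0 0;0.66 -0.27 0.01 0 0 0;0.66 -0.27 0.01 0 0 0;0.66 -0.27 0.01 0 0 0;0.66 -0.27 0.01 0 0 0;0.66 -0.27 0.01 0 0 0;0.66 -0.27 0.01 0 0 0;0.66 -0.27 0.01 0 0 0;0.66 -0.27 0.01 0 0 0;0.66 -0.27 0.01 0 0 0' 1 25
python3 - <<'E'
from h import *
s=state(); im=save("wrist","w1.png"); np.savez("pics/w1cal.npz",K=cam("wrist")[0],r=cam("wrist")[1],t=cam("wrist")[2])
print(s["time_s"],s["ee_pos"],s["ee_rot"],np.abs(s["qvel"]).max())
for q in ["knife","marker"]:
    for d in tip_of(q,"wrist")[:3]: print(q,np.round(d["location"],1),round(d["confidence"],2),at("wrist",d["location"],1.5).round(1))
    for d in spot_in(q,"wrist")[:2]: print(q,np.round(d["rect"]),round(d["confidence"],2))
print(proj("wrist",[[500,-339,16],[470,-15,20]]))
plan([470,-16,200],16.5)
E
```

```text
time_s: 2.2
ee_pos: [439.9, -329.8, 230.9]
ee_rot: [180.0, 0.0, 16.3]
force: [-1.0, -0.7, 0.0]
gripper_width: 91.4
2.2 [ 439.87865637 -329.84309365  230.89382228] [1.79989801e+02 4.15271562e-02 1.63271681e+01] 1.300587274313617
knife [72.1 39.3] 0.64 [560.3 -10.3   1.5]
knife [299.1 142.8] 0.59 [ 495.5 -339.     1.5]
knife [285.  118.2] 0.22 [ 518.4 -315.2    1.5]
knife [290. 102. 313. 185.] 0.67
knife [171.   0. 402. 256.] 0.46
marker [289.5  17.5] 0.85 [ 636.9 -286.5    1.5]
marker [234.   0. 343.  40.] 0.85
[[301.10169099 139.95025128]
 [ 51.24101558 104.74391574]]
to [470 -16 200] 16.5 row: 0.2341 -0.5867 0.062 0.0001 0.0 -0.0032  dist 317 deg 0
```

View pics/w1.png

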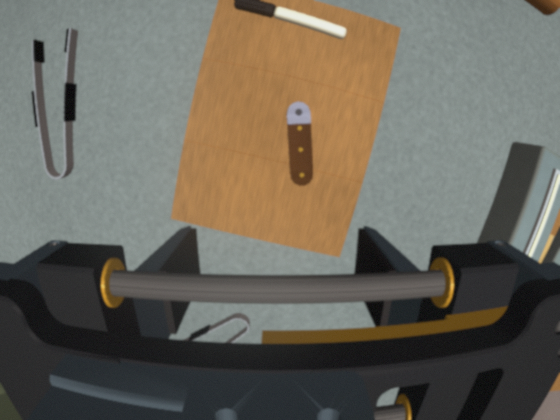

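The wrist view shows the knife from the bolster end (298,102) to the butt (302,185), the marker at the top (290,17) and the tongs at left (55,100). I'll segment the knife and carry on to the tongs.

```bash
python3 - <<'E'
from h import *
im=cv2.imread("pics/w1.png")
roi=im[90:200,270:330].reshape(-1,3).astype(np.float32)
hsv=cv2.cvtColor(im,cv2.COLOR_BGR2HSV)
paper=np.median(im[90:200,330:340].reshape(-1,3),0).astype(float); print(paper)
m=(np.linalg.norm(im.astype(float)-paper,axis=2)>55).astype(np.uint8); mm=np.zeros_like(m); mm[90:200,270:330]=m[90:200,270:330]
n,l,st,c=cv2.connectedComponentsWithStats(mm); k=1+np.argmax(st[1:,4]); print(st[k])
v,u=np.where(l==k)
P=np.array([at("wrist",(a,b),12)[:2] for a,b in zip(u,v)])
(cx,cy),(w,h),ang=cv2.minAreaRect(P.astype(np.float32)); print("rect",cx,cy,w,h,ang)
_,_,Vt=np.linalg.svd(P-P.mean(0),full_matrices=False); print("pca heading",np.degrees(np.arctan2(Vt[0,1],Vt[0,0])),P.mean(0))
E
python3 -m jog '0.234 -0.587 0.06 0 0 0;0.234 -0.587 0.06 0 0 0;0.234 -0.587 0.06 0 0 0;0.234 -0.587 0.06 0 0 0;0.234 -0.587 0.06 0 0 0;0.234 -0.587 0.06 0 0 0;0.234 -0.587 0.06 0 0 0;0.234 -0.587 0.06 0 0 0;0.234 -0.587 0.06 0 0 0;0.234 -0.587 0.06 0 0 0;0.234 -0.587 0.06 0 0 0;0.234 -0.587 0.06 0 0 0'
python3 - <<'E'
from h import *
s=state(); im=save("wrist","w2.png")
print(s["time_s"],s["ee_pos"],s["ee_rot"])
for q in ["grip_a","jaw_a","tongs"]:
    for d in tip_of(q,"wrist")[:4]: print(q,np.round(d["location"],1),round(d["confidence"],2),at("wrist",d["location"],0 if q=="tongs" else 13).round(1))
E
```

```text
[ 80. 130. 176.]
[ 287  102   26   84 1819]
rect 495.12921142578125 -339.00408935546875 95.36481475830078 27.17500877380371 19.595474243164062
pca heading -160.4704209380347 [ 495.93442267 -338.89228254]
time_s: 3.45
ee_pos: [470.0, -17.1, 201.1]
ee_rot: [180.0, -0.0, 16.1]
force: [-0.6, 0.5, 0.1]
gripper_width: 91.4
3.45 [469.95410182 -17.13804947 201.14547711] [ 1.79962080e+02 -5.74417068e-03  1.61104457e+01]
grip_a [302.  190.8] 0.94 [480.  -40.1  13. ]
grip_a [394.2 393.8] 0.74 [ 217.4 -277.8   13. ]
grip_a [246.2 197.8] 0.65 [456.3  14.9  13. ]
grip_a [247.2 114.9] 0.22 [541.   36.9  13. ]
jaw_a [299.1 112.1] 0.61 [558.4 -13.3  13. ]
jaw_a [249.4 115.5] 0.58 [541.   34.6  13. ]
tongs [395.6 399.1] 0.7 [ 192.6 -298.     0. ]
```

View pics/w2.png

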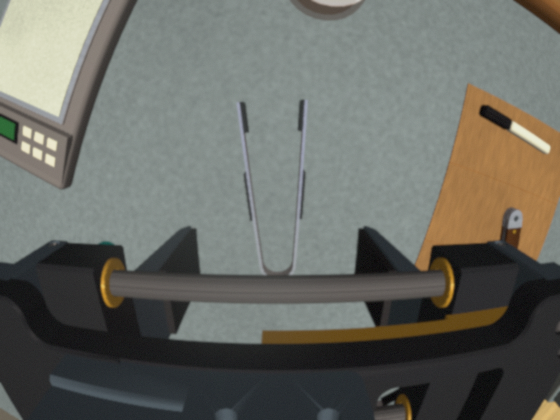

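```bash
python3 - <<'E'
from h import *
A=lambda u,v,z=20: at("wrist",(u,v),z)[:2]
gr,gl=A(303.5,194),A(247.5,196); jr,jl=A(305,103),A(239,105)
b=A(277,274)
hd=lambda d:np.degrees(np.arctan2(d[1],d[0]))
print(gr,gl,np.linalg.norm(gr-gl),"mid",(gr+gl)/2,"h",hd(gl-gr)-90,"jawtips",jr,jl,np.linalg.norm(jr-jl),"hj",hd(jl-jr)-90)
m=(gr+gl)/2; print("axis bow->jaw",hd((jr+jl)/2-b),"grip->jaw",hd((jr+jl)/2-m), "tip dist",np.linalg.norm((jr+jl)/2-m),"bow",b,np.linalg.norm(b-m))
for h in (16.0,17.0): plan([*m,25],h)
E
```

```text
[478.39684059 -41.3139482 ] [460.21194825  14.19137045] 58.4083102609255 mid [469.30439442 -13.56128887] h 18.140054281931512 jawtips [568.61656614 -15.79060688] [548.55074405  47.28010177] 66.18573490434223 hj 17.648366570330268
axis bow->jaw 17.628828760445945 grip->jaw 18.172491055180267 tip dist 93.96611171453961 bow [382.27192629 -40.28228238] 91.0420891811435
to [469.3 -13.6  25. ] 16.0 row: 0.0006 -0.0068 0.3521 0.0002 -0.0001 0.0012  dist 176 deg 0
to [469.3 -13.6  25. ] 17.0 row: 0.0006 -0.0068 0.3521 0.0002 -0.0001 -0.0099  dist 176 deg 1
```

```bash
python3 -m jog '0 -0.006 0.1 0 0 -0.018;0 -0.006 0.17 0 0 -0.018;0 -0.006 0.24 0 0 -0.018;0 -0.006 0.29 0 0 -0.018;0 -0.006 0.32 0 0 -0.018;0 -0.006 0.34 0 0 -0.018;0 -0.006 0.35 0 0 -0.018;0 -0.006 0.35 0 0 -0.018;0 -0.006 0.35 0 0 -0.018'
python3 - <<'E'
from h import *
s=state(); print(s["time_s"],s["ee_pos"],s["ee_rot"],s["force"]); plan([469.5,-14,25],17.7,s)
E
```

```text
time_s: 4.4
ee_pos: [469.6, -14.3, 26.4]
ee_rot: [180.0, -0.0, 17.7]
force: [-0.1, 0.1, -0.1]
gripper_width: 91.3
4.4 [469.56697583 -14.31460658  26.387898  ] [ 1.79966145e+02 -3.78653551e-02  1.77034616e+01] [-0.07844701  0.05819371 -0.08557448]
to [469.5 -14.   25. ] 17.7 row: 0.0001 -0.0006 0.0028 0.0004 -0.0004 0.0  dist 1 deg 0
```

```bash
python3 -m jog '0 0 0.003 0 0 0;0 0 0.003 0 0 0;0 0 0.003 0 0 0;0 0 0.003 0 0 0;0 0 0.003 0 0 0;0 0 0.003 0 0 0;0 0 0.003 0 0 0;0 0 0.003 0 0 0' 0.13 25
python3 - <<'E'
from h import *
s=state(); print(s["force"],s["ee_pos"])
E
```

```text
time_s: 5.07
ee_pos: [470.0, -14.4, 25.2]
ee_rot: [179.9, -0.1, 17.7]
force: [-0.3, -0.3, 3.3]
gripper_width: 51.9
[-0.25295608 -0.25341155  3.31523948] [469.98915829 -14.39630336  25.20573136]
```

```bash
python3 -m jog '0 0 -0.02 0 0 0;0 0 -0.06 0 0 0;0 0 -0.11 0 0 0;0 0 -0.16 0 0 0;0 0 -0.16 0 0 0;0 0 -0.16 0 0 0'
python3 - <<'E'
from h import *
s=state(); im=save("wrist","w3.png"); print(s["time_s"],s["ee_pos"],s["force"],s["gripper_width"])
cv2.imwrite("pics/w3c.png",cv2.resize(im[60:300,160:400,::-1],None,fx=2.5,fy=2.5,interpolation=cv2.INTER_CUBIC))
for d in tip_of("jaw_a","wrist")[:4]: print(np.round(d["location"],1),round(d["confidence"],2),at("wrist",d["location"],s["ee_pos"][2]-13).round(1))
h=np.radians(19.6); k=np.array([495.1,-339.0])-81*np.array([np.cos(h),np.sin(h)])
plan([*k,105],19.6,s)
E
```

```text
time_s: 5.57
ee_pos: [470.3, -14.3, 105.9]
ee_rot: [179.9, -0.2, 17.7]
force: [-0.7, -0.5, -0.6]
gripper_width: 51.7
5.5667 [470.29952656 -14.31577621 105.92410751] [-0.71272256 -0.52595393 -0.55914794] 51.74482105261861
[242.1 107.9] 0.82 [541.3  28.7  92.9]
[315.1 105.9] 0.67 [553.1  -4.8  92.9]
to [ 418.8 -366.2  105. ] 19.6 row: -0.3122 0.639 0.0018 0.0011 -0.0023 -0.021  dist 356 deg 2
```

View pics/w3c.png

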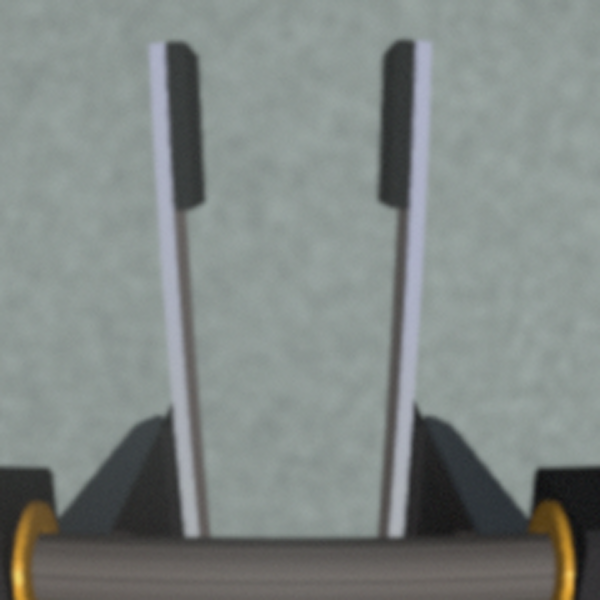

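The tongs are held level. The jaw inner edges are at about (241,108) and (312,108) in the full frame. I'll compute the jaw midpoint in the tool frame and move over the knife.

```bash
python3 - <<'E'
from h import *
s=state(); R0=Rn.from_euler("xyz",s["ee_rot"],degrees=True)
a=at("wrist",(240.8,108),s["ee_pos"][2]-2); b=at("wrist",(312,108),s["ee_pos"][2]-2)
print("gap",np.linalg.norm(a-b),"mid in tool",R0.inv().apply((a+b)/2-s["ee_pos"]))
t=at("wrist",(232,77),s["ee_pos"][2]-2);u=at("wrist",(321,77),s["ee_pos"][2]-2);print("tips",R0.inv().apply((t+u)/2-s["ee_pos"]))
E
python3 -m jog '-0.312 0.639 0 0 0 -0.021;-0.312 0.639 0 0 0 -0.021;-0.312 0.639 0 0 0 -0.021;-0.312 0.639 0 0 0 -0.021;-0.312 0.639 0 0 0 -0.021;-0.312 0.639 0 0 0 -0.021;-0.312 0.639 0 0 0 -0.021;-0.312 0.639 0 0 0 -0.021;-0.312 0.639 0 0 0 -0.021;-0.312 0.639 0 0 0 -0.021;-0.312 0.639 0 0 0 -0.021;-0.312 0.639 0 0 0 -0.021'
python3 - <<'E'
from h import *
s=state(); im=save("wrist","w4.png"); print(s["time_s"],s["ee_pos"],s["ee_rot"],s["gripper_width"])
cv2.imwrite("pics/w4c.png",cv2.resize(im[40:280,160:400,::-1],None,fx=2.5,fy=2.5,interpolation=cv2.INTER_CUBIC))
E
```

```text
gap 32.65600427435888 mid in tool [81.7461133  -2.14036643  1.94169319]
tips [96.45464151 -2.08127326  1.93127462]
time_s: 6.67
ee_pos: [416.5, -364.7, 102.8]
ee_rot: [-179.8, 0.1, 19.6]
force: [0.1, -0.2, -1.1]
gripper_width: 51.7
6.6667 [ 416.45857808 -364.73983748  102.75478785] [-1.79794030e+02  1.30783176e-01  1.95902902e+01] 51.72291780495812
```

View pics/w4c.png

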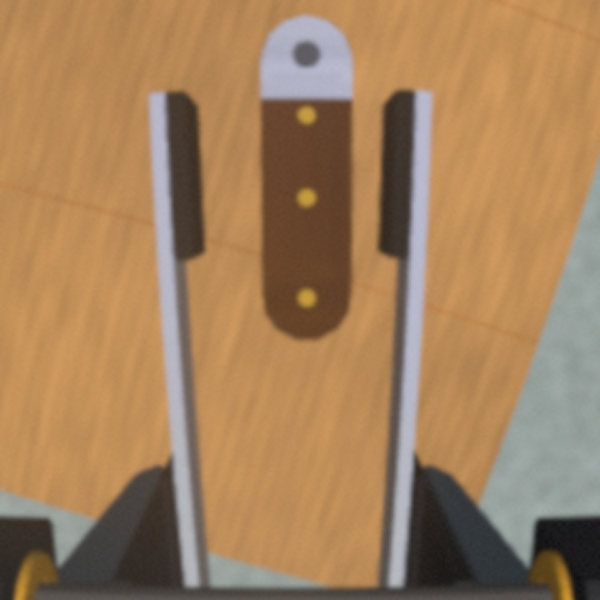

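Knife (307,177 in the crop) sits between the jaws, laterally about centred. Pad ends at crop rows 92–257. The visible inner pad edge is the lower one, so I'll redo the heights and compare with the model projections.

```bash
python3 - <<'E'
from h import *
s=state(); R0=Rn.from_euler("xyz",s["ee_rot"],degrees=True); p=s["ee_pos"]; Z=p[2]
def crop(q): return (q-[160,40])*2.5
def tool(u,v,z): return R0.inv().apply(at("wrist",(160+u/2.5,40+v/2.5),z)-p).round(1)
print("lower inner edges z-24:",tool(203,190,Z-24),tool(380,190,Z-24))
print("pad front/back bottom",tool(197,100,Z-24),tool(204,250,Z-24),tool(385,100,Z-24),tool(379,250,Z-24))
print("strip outer top tip z-3:",tool(149,95,Z-3),tool(432,93,Z-3))
print("knife L/R mid z14",tool(262,180,14),tool(352,180,14),"ends z10",tool(307,15,10),tool(307,339,10))
h=np.radians(19.6)
print("knife centre map",R0.inv().apply(np.array([495.1,-339,5])-p))
E
```

```text
lower inner edges z-24: [ 78.6 -20.6  23.9] [78.5 16.6 23.8]
pad front/back bottom [ 98.  -21.8  23.9] [ 65.8 -20.6  23.9] [97.9 17.6 23.8] [65.7 16.5 23.8]
strip outer top tip z-3: [ 96.4 -28.4   2.9] [96.7 24.   2.7]
knife L/R mid z14 [ 82.7 -10.5  89. ] [82.8 15.5 88.9] ends z10 [133.    2.6  92.9] [35.2  2.6 93.1]
knife centre map [82.47570664  2.66523001 97.98149225]
```

```bash
python3 -m jog '0.004 0.009 0.03 0 0 0;0.004 0.009 0.07 0 0 0;0.004 0.009 0.11 0 0 0;0.004 0.009 0.11 0 0 0;0.004 0.009 0.11 0 0 0;0.004 0.009 0.11 0 0 0'
python3 - <<'E'
from h import *
s=state(); im=save("wrist","w5.png"); print(s["time_s"],s["ee_pos"],s["ee_rot"],s["gripper_width"])
cv2.imwrite("pics/w5c.png",cv2.resize(im[40:280,160:400,::-1],None,fx=2.5,fy=2.5,interpolation=cv2.INTER_CUBIC))
plan([*s["ee_pos"][:2],28],19.6,s)
E
```

```text
time_s: 7.22
ee_pos: [420.8, -367.5, 49.0]
ee_rot: [-179.9, 0.1, 19.7]
force: [0.4, -0.1, -1.0]
gripper_width: 51.7
7.2167 [ 420.7605327  -367.46653754   48.9572404 ] [-1.79884681e+02  7.85805443e-02  1.97129327e+01] 51.69489296878375
to [ 420.8 -367.5   28. ] 19.6 row: 0.0001 0.0001 0.0419 -0.0013 0.0009 0.0013  dist 21 deg 0
```

View pics/w5c.png

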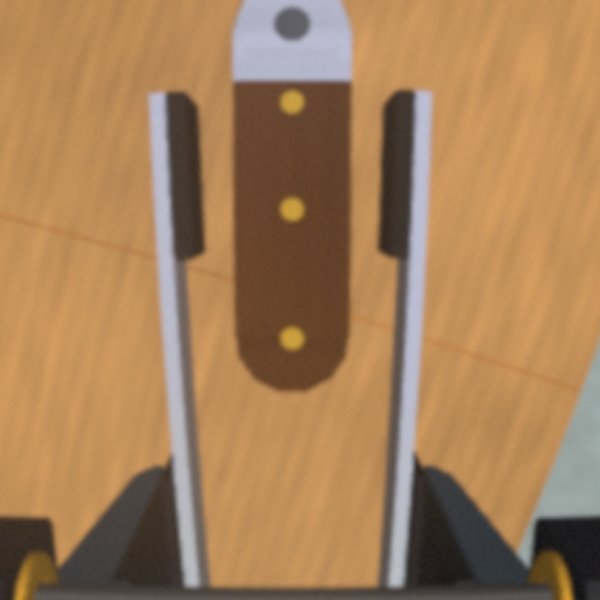

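The knife is centred between the jaws (292 against 291.5). Next I descend and squeeze.

```bash
python3 -m jog '0 0 0.012 0 0 0;0 0 0.024 0 0 0;0 0 0.034 0 0 0;0 0 0.041 0 0 0;0 0 0.041 0 0 0;0 0 0.041 0 0 0'
python3 -m jog '0 0 0 0 0 0;0 0 0 0 0 0;0 0 0 0 0 0;0 0 0 0 0 0;0 0 0 0 0 0;0 0 0 0 0 0;0 0 0 0 0 0;0 0 0 0 0 0' -1 25
python3 - <<'E'
from h import *
s=state(); im=save("wrist","w6.png"); print(s["time_s"],s["ee_pos"],s["ee_rot"],s["force"],s["gripper_width"])
cv2.imwrite("pics/w6c.png",cv2.resize(im[40:280,160:400,::-1],None,fx=2.5,fy=2.5,interpolation=cv2.INTER_CUBIC))
E
```

```text
time_s: 7.77
ee_pos: [420.7, -367.8, 28.5]
ee_rot: [-179.9, 0.1, 19.7]
force: [0.1, -0.1, -0.6]
gripper_width: 51.8
time_s: 8.43
ee_pos: [420.7, -367.8, 28.5]
ee_rot: [-179.9, 0.1, 19.7]
force: [-0.1, -0.5, -1.5]
gripper_width: 44.5
8.4333 [ 420.74551665 -367.83133023   28.51728181] [-1.79908879e+02  6.97331447e-02  1.96878346e+01] [-0.0793066  -0.50353021 -1.46861936] 44.543164161496094
```

```bash
python3 -m jog '0 0 -0.01 0 0 0;0 0 -0.03 0 0 0;0 0 -0.06 0 0 0;0 0 -0.1 0 0 0;0 0 -0.14 0 0 0;0 0 -0.18 0 0 0;0 0 -0.2 0 0 0;0 0 -0.2 0 0 0;0 0 -0.2 0 0 0'
python3 - <<'E'
from h import *
s=state(); im=save("wrist","w7.png"); print(s["time_s"],s["ee_pos"],s["ee_rot"],s["force"],s["gripper_width"])
a=cv2.resize(im[40:280,160:400,::-1],None,fx=1.6,fy=1.6,interpolation=cv2.INTER_CUBIC)
sc=save("scene","s7.png"); uv=proj("scene",[*(s["ee_pos"]+[60,20,-20])])[0].astype(int); print(uv)
x,y=max(uv[0]-60,0),max(uv[1]-60,0)
b=cv2.resize(sc[y:y+120,x:x+120,::-1],(384,384),interpolation=cv2.INTER_CUBIC)
cv2.imwrite("pics/m7.png",np.hstack([a,b]))
# pan geometry from top picture
tp=save("top","t7.png")
for d in tip_of("pan","top")[:2]: print("pan top",d["location"],at("top",d["location"],49))
E
```

```text
time_s: 9.23
ee_pos: [420.9, -367.9, 128.9]
ee_rot: [-180.0, 0.0, 19.7]
force: [-0.3, -0.3, -3.2]
gripper_width: 44.9
9.2333 [ 420.8697314  -367.89723381  128.90299046] [-1.79952397e+02  4.99135219e-02  1.96944600e+01] [-0.32813555 -0.28290141 -3.24619274] 44.940024398166784
[144 180]
pan top [175.7, 172.2] [581.54105062 294.68376868  49.        ]
```

View pics/m7.png

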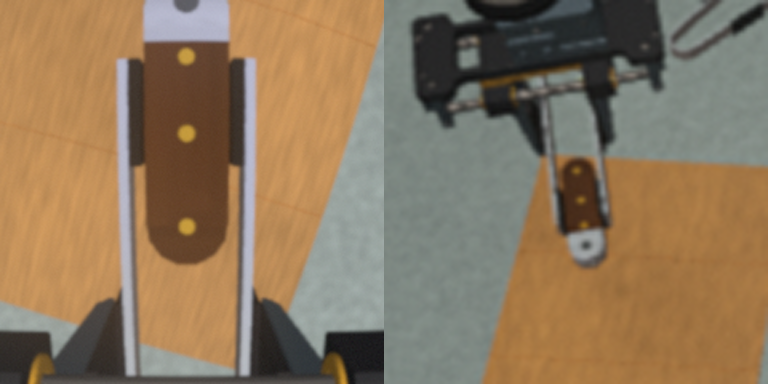

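The knife is lifted and held straight in the jaws. Now I'll find the pan centre by segmentation in both fixed cameras.

```bash
python3 - <<'E'
from h import *
for n,f,(x0,y0,x1,y1) in [("top","top0.png",(135,135,215,210)),("scene","scene0.png",(355,195,445,300))]:
    im=cv2.imread("pics/"+f).astype(int); seed=im[172,175] if n=="top" else im[255,402]; print(seed)
    m=np.zeros(im.shape[:2],np.uint8); m[y0:y1,x0:x1]=(np.abs(im-seed).max(2)<28)[y0:y1,x0:x1]
    k,l,st,c=cv2.connectedComponentsWithStats(m); i=1+np.argmax(st[1:,4]); v,u=np.where(l==i)
    P=np.array([at(n,(a,b),49)[:2] for a,b in zip(u,v)],np.float32); print(n,st[i],cv2.minAreaRect(P))
s=state(); R0=Rn.from_euler("xyz",s["ee_rot"],degrees=True); p=s["ee_pos"]; Z=p[2]
def tool(u,v,z): return R0.inv().apply(at("wrist",(160+u/1.6,40+v/1.6),z)-p).round(1)
print("knife back end, mid z",tool(187,263,Z-18),"sides top z",tool(145,130,Z-12),tool(229,130,Z-12))
E
```

```text
[168 184 177]
top [ 145  143   59   58 2658] ((583.4222412109375, 298.7669982910156), (150.800048828125, 150.94927978515625), 81.8215103149414)
[193 222 220]Traceback (most recent call last):
  File "<stdin>", line 6, in <module>
  File "h.py", line 13, in at
    o,d=ray(n,uv); return o+d*(z-o[2])/d[2]
        ~~~^^^^^^
  File "h.py", line 6, in ray
    K,r,t=cam(n); R=cv2.Rodrigues(r)[0]; u,v=uv
          ~~~^^^
  File "h.py", line 4, in cam
    c=calibration(n); return np.array(c["mtx"],float),np.array(c["rvec"],float),np.array(c["tvec"],float)
ValueError: time passes only in moves, steps and waits
```

```bash
sed -i 's/^def cam(n):/from functools import lru_cache\n@lru_cache(None)\ndef cam(n):/' h.py; cat > pan.py <<'E'
from h import *
for n,f,(x0,y0,x1,y1) in [("scene","scene0.png",(355,195,445,300))]:
    im=cv2.imread("pics/"+f).astype(int); seed=im[255,402]
    m=np.zeros(im.shape[:2],np.uint8); m[y0:y1,x0:x1]=(np.abs(im-seed).max(2)<28)[y0:y1,x0:x1]
    k,l,st,c=cv2.connectedComponentsWithStats(m); i=1+np.argmax(st[1:,4]); v,u=np.where(l==i)
    P=np.array([at(n,(a,b),49)[:2] for a,b in zip(u,v)],np.float32); print(n,st[i],cv2.minAreaRect(P))
s=state(); R0=Rn.from_euler("xyz",s["ee_rot"],degrees=True); p=s["ee_pos"]; Z=p[2]
def tool(u,v,z): return R0.inv().apply(at("wrist",(160+u/1.6,40+v/1.6),z)-p).round(1)
print("knife back end, mid z",tool(187,263,Z-18),"sides top z",tool(145,130,Z-12),tool(229,130,Z-12))
for yaw in (-8,0,10):
    k=np.radians(yaw); R=np.array([[np.cos(k),np.sin(k)],[np.sin(k),-np.cos(k)]]) 
    t=np.array([581.5,299.5])-R@np.array([80,-2]); plan([*t,129],yaw,s)
E
python3 pan.py
```

```text
scene [ 366  222   69   68 3445] ((580.6163330078125, 299.0328063964844), (149.85606384277344, 149.50941467285156), 81.7823486328125)
knife back end, mid z [32.  -1.9 17.9] sides top z [ 75.6 -14.7  11.9] [75.6 10.9 11.8]
to [502.  308.7 129. ] -8 row: 0.6095 -1.2179 -0.0003 -0.0021 0.0022 0.3076  dist 681 deg 28
to [501.5 297.5 129. ] 0 row: 0.601 -1.1973 -0.0003 -0.0023 0.0021 0.2188  dist 670 deg 20
to [503.1 283.6 129. ] 10 row: 0.5946 -1.1701 -0.0004 -0.0024 0.0019 0.1076  dist 656 deg 10
```

```bash
python3 -m jog '0.015 -0.03 0 0 0 0.01;0.04 -0.08 0 0 0 0.02;0.07 -0.14 0 0 0 0.04;0.1 -0.2 0 0 0 0.05;0.13 -0.26 0 0 0 0.065;0.16 -0.32 0 0 0 0.08;0.19 -0.38 0 0 0 0.095;0.22 -0.44 0 0 0 0.11;0.25 -0.5 0 0 0 0.125;0.28 -0.56 0 0 0 0.14;0.31 -0.62 0 0 0 0.155;0.34 -0.68 0 0 0 0.17;0.37 -0.74 0 0 0 0.185;0.4 -0.8 0 0 0 0.2;0.43 -0.86 0 0 0 0.22;0.46 -0.92 0 0 0 0.24;0.48 -0.96 0 0 0 0.25;0.49 -0.98 0 0 0 0.25;0.49 -0.98 0 0 0 0.25;0.49 -0.98 0 0 0 0.25'
python3 - <<'E'
from h import *
k=np.radians(-8); R=np.array([[np.cos(k),np.sin(k)],[np.sin(k),-np.cos(k)]]); t=np.array([581.5,299])-R@np.array([80,-1.9]); plan([*t,110],-8)
E
```

```text
time_s: 11.1
ee_pos: [485.2, 176.2, 127.8]
ee_rot: [-179.9, 0.3, -2.7]
force: [-0.4, -1.0, -2.2]
gripper_width: 45.1
to [502.  308.3 110. ] -8 row: 0.0211 -0.2654 0.0358 -0.0008 0.0037 0.0585  dist 134 deg 5
```

```bash
python3 -m jog '0 -0.03 0 0 0 0.01;0.005 -0.08 0.01 0 0 0.02;0.01 -0.14 0.015 0 0 0.03;0.015 -0.2 0.02 0 0 0.04;0.02 -0.24 0.03 0 0.003 0.05;0.021 -0.265 0.035 0 0.004 0.058;0.021 -0.265 0.035 0 0.004 0.058;0.021 -0.265 0.035 0 0.004 0.058'
python3 - <<'E'
from h import *
s=state(); im=save("wrist","w8.png"); print(s["time_s"],s["ee_pos"],s["ee_rot"],s["force"],s["gripper_width"])
cv2.imwrite("pics/w8s.png",cv2.resize(im[:300,:,::-1],None,fx=1.4,fy=1.4))
k=np.radians(-8); R=np.array([[np.cos(k),np.sin(k)],[np.sin(k),-np.cos(k)]]); t=np.array([581.5,299])-R@np.array([80,-1.9])
plan([*t,80],-8,s); plan([*t,76],-8,s)
print("pan corners",[proj("wrist",[581.5+a*np.cos(k)-b*np.sin(k),299+a*np.sin(k)+b*np.cos(k),49])[0].round() for a in(-75,75) for b in (-75,75)])
E
```

```text
time_s: 11.77
ee_pos: [501.7, 306.4, 109.9]
ee_rot: [180.0, 0.0, -8.0]
force: [-0.5, 0.7, -2.6]
gripper_width: 44.8
11.7667 [501.69897171 306.43720878 109.89280947] [ 1.79960578e+02  4.83442812e-02 -7.95012905e+00] [-0.4660591   0.67795964 -2.5599137 ] 44.76412709266421
to [502.  308.3  80. ] -8 row: 0.0002 -0.0037 0.0598 0.0004 0.0005 0.0006  dist 30 deg 0
to [502.  308.3  76. ] -8 row: 0.0002 -0.0037 0.0678 0.0004 0.0005 0.0006  dist 34 deg 0
pan corners [array([381., 225.]), array([168., 225.]), array([386.,  10.]), array([163.,  11.])]
```

View pics/w8s.png

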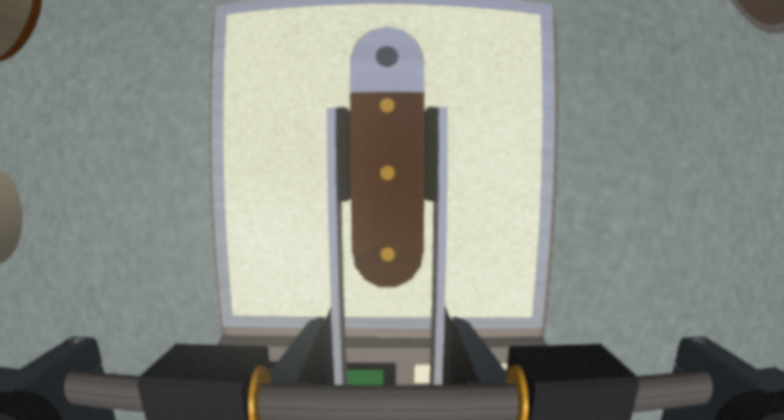

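The knife is centred over the pan and aligned, and the pan paper edges (163–391) match the prediction. Next is a slow descent; contact is expected at TCP z≈76.

```bash
python3 -m jog '0 -0.004 0.015 0 0 0;0 -0.004 0.03 0 0 0;0 -0.004 0.042 0 0 0;0 -0.004 0.052 0 0 0;0 -0.004 0.058 0 0 0;0 -0.004 0.062 0 0 0;0 -0.004 0.064 0 0 0;0 -0.004 0.064 0 0 0;0 -0.004 0.064 0 0 0'
python3 -m jog '0 0 0.001 0 0 0;0 0 0.002 0 0 0;0 0 0.002 0 0 0;0 0 0.002 0 0 0'
```

```text
time_s: 12.57
ee_pos: [502.1, 308.3, 78.3]
ee_rot: [180.0, 0.0, -8.0]
force: [0.1, 0.9, -0.4]
gripper_width: 45.2
time_s: 12.9
ee_pos: [502.2, 308.3, 77.4]
ee_rot: [180.0, 0.0, -8.0]
force: [0.1, -0.5, -2.4]
gripper_width: 45.0
```

```bash
python3 -m jog '0 0 0.001 0 0 0;0 0 0.002 0 0 0;0 0 0.002 0 0 0;0 0 0.002 0 0 0'
python3 -m jog '0 0 0.001 0 0 0;0 0 0.001 0 0 0;0 0 0.001 0 0 0'
```

```text
time_s: 13.23
ee_pos: [502.1, 308.3, 76.4]
ee_rot: [180.0, 0.0, -8.0]
force: [0.3, 0.5, -1.8]
gripper_width: 44.7
time_s: 13.48
ee_pos: [502.2, 308.3, 75.9]
ee_rot: [180.0, 0.0, -8.0]
force: [-0.4, 0.4, -1.3]
gripper_width: 44.7
```

```bash
python3 -m jog '0 0 0.001 0 0 0;0 0 0.001 0 0 0;0 0 0.001 0 0 0'
python3 -m jog '0 0 0.001 0 0 0;0 0 0.001 0 0 0;0 0 0.001 0 0 0'
python3 - <<'E'
from h import *
print(np.mean([state()["force"] for _ in range(1)],0), state()["torque"])
E
```

```text
time_s: 13.73
ee_pos: [502.2, 308.3, 75.7]
ee_rot: [-180.0, -0.0, -8.0]
force: [-1.6, 0.6, 0.5]
gripper_width: 44.7
time_s: 13.98
ee_pos: [502.2, 308.3, 75.5]
ee_rot: [-180.0, -0.0, -8.0]
force: [-1.9, -0.8, 3.6]
gripper_width: 44.8
[-1.93904017 -0.83184836  3.61032723] [-0.16035144  0.11140489 -0.00282301]
```

Contact: force rose from about −1.8 to +3.6 N and z stopped tracking. I'll open the jaws in steps, still holding the tongs.

```bash
python3 -m jog '0 0 0 0 0 0;0 0 0 0 0 0;0 0 0 0 0 0' 0.04
python3 -m jog '0 0 0 0 0 0;0 0 0 0 0 0;0 0 0 0 0 0;0 0 0 0 0 0' 0.13
python3 - <<'E'
from h import *
s=state(); im=save("wrist","w9.png"); print(s["time_s"],s["ee_pos"],s["force"],s["gripper_width"])
cv2.imwrite("pics/w9s.png",cv2.resize(im[:300,:,::-1],None,fx=1.4,fy=1.4))
E
```

```text
time_s: 14.23
ee_pos: [502.3, 308.3, 75.2]
ee_rot: [-180.0, -0.0, -8.0]
force: [-0.2, -0.0, -1.0]
gripper_width: 47.2
time_s: 14.57
ee_pos: [502.3, 308.3, 75.1]
ee_rot: [-180.0, -0.0, -8.0]
force: [0.2, 0.1, -0.7]
gripper_width: 51.5
14.5667 [502.27226957 308.3410713   75.11860726] [ 0.18992284  0.05722191 -0.7128021 ] 51.50632703445896
```

View pics/w9s.png

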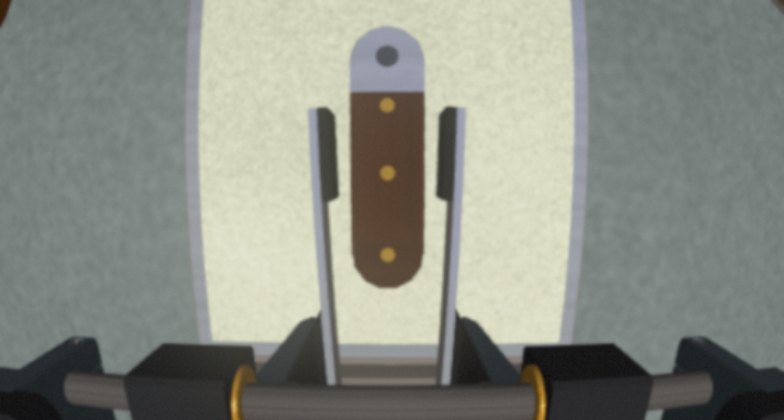

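The knife lies free and flat, and both jaws are clear of it (337 and 437 against 351–424). I'll lift straight up.

```bash
python3 -m jog '0 0 -0.01 0 0 0;0 0 -0.03 0 0 0;0 0 -0.06 0 0 0;0 0 -0.1 0 0 0;0 0 -0.14 0 0 0;0 0 -0.16 0 0 0;0 0 -0.16 0 0 0'
python3 - <<'E'
from h import *
plan([469.8,-14.3,150],17.7)
E
```

```text
time_s: 15.2
ee_pos: [503.8, 309.3, 158.6]
ee_rot: [-179.8, -0.3, -8.0]
force: [0.5, 0.1, -0.9]
gripper_width: 51.3
to [469.8 -14.3 150. ] 17.7 row: 0.0224 0.6503 0.0144 -0.0019 -0.0041 -0.2853  dist 325 deg 26
```

```bash
python3 -m jog '0 0.04 0 0 0 -0.02;0 0.1 0 0 0 -0.05;0.005 0.17 0 0 0 -0.08;0.01 0.24 0 0 0 -0.11;0.01 0.31 0.005 0 0 -0.14;0.01 0.38 0.01 0 0 -0.17;0.015 0.45 0.01 0 0 -0.2;0.02 0.52 0.014 0 0 -0.23;0.022 0.58 0.014 0 0 -0.26;0.022 0.62 0.014 -0.001 -0.002 -0.28;0.022 0.65 0.014 -0.002 -0.003 -0.285;0.022 0.65 0.014 -0.002 -0.003 -0.285;0.022 0.65 0.014 -0.002 -0.003 -0.285'
python3 - <<'E'
from h import *
plan([469.8,-14.3,28],17.7)
E
```

```text
time_s: 16.28
ee_pos: [469.1, -14.5, 149.7]
ee_rot: [-180.0, -0.0, 17.6]
force: [-0.2, 0.7, -0.9]
gripper_width: 51.8
to [469.8 -14.3  28. ] 17.7 row: 0.0012 0.0002 0.2433 -0.0002 -0.0004 -0.0016  dist 122 deg 0
```

```bash
python3 -m jog '0 0 0.04 0 0 0;0 0 0.1 0 0 0;0 0 0.16 0 0 0;0 0 0.2 0 0 0;0 0 0.22 0 0 0;0 0 0.232 0 0 0;0 0 0.24 0 0 0;0 0 0.243 0 0 0;0 0 0.243 0 0 0;0 0 0.243 0 0 0'
python3 -m jog '0 0 0.002 0 0 0;0 0 0.003 0 0 0;0 0 0.003 0 0 0;0 0 0.003 0 0 0'
python3 -m jog '0 0 0.001 0 0 0;0 0 0.002 0 0 0;0 0 0.002 0 0 0;0 0 0.002 0 0 0'
```

```text
time_s: 17.12
ee_pos: [469.8, -14.2, 28.8]
ee_rot: [180.0, -0.1, 17.6]
force: [0.6, 0.2, -0.3]
gripper_width: 51.7
time_s: 17.45
ee_pos: [469.9, -14.3, 27.5]
ee_rot: [180.0, -0.1, 17.6]
force: [0.2, -0.7, -0.5]
gripper_width: 52.1
time_s: 17.78
ee_pos: [469.9, -14.3, 26.5]
ee_rot: [180.0, -0.1, 17.6]
force: [-0.5, -0.2, -1.5]
gripper_width: 51.6
```

```bash
python3 -m jog '0 0 0.001 0 0 0;0 0 0.002 0 0 0;0 0 0.002 0 0 0;0 0 0.002 0 0 0'
python3 -m jog '0 0 0.001 0 0 0;0 0 0.001 0 0 0;0 0 0.001 0 0 0'
```

```text
time_s: 18.12
ee_pos: [469.9, -14.3, 25.4]
ee_rot: [180.0, -0.1, 17.6]
force: [-0.9, 0.2, -0.9]
gripper_width: 51.6
time_s: 18.37
ee_pos: [470.0, -14.3, 25.2]
ee_rot: [180.0, -0.2, 17.6]
force: [-0.0, -0.1, 1.7]
gripper_width: 51.5
```

Contact at 25.2, the same height as at pick-up. I'll release and retreat.

```bash
python3 -m jog '0 0 0 0 0 0;0 0 0 0 0 0;0 0 0 0 0 0;0 0 0 0 0 0' 0.3
python3 -m jog '0 0 0 0 0 0;0 0 0 0 0 0;0 0 0 0 0 0;0 0 0 0 0 0;0 0 0 0 0 0' 1
python3 -m jog '0 0 -0.02 0 0 0;0 0 -0.06 0 0 0;0 0 -0.12 0 0 0;0 0 -0.2 0 0 0;0 0 -0.28 0 0 0;0 0 -0.34 0 0 0;0 0 -0.36 0 0 0;0 0 -0.36 0 0 0;0 0 -0.36 0 0 0'
python3 - <<'E'
from h import *
s=state(); im=save("wrist","w10.png")
t=save("top","t10.png"); sc=save("scene","s10.png"); print(state()["time_s"],s["ee_pos"])
for q in ["marker","check_weight","tape_roll","knife","tongs"]:
    for d in tip_of(q,"scene")[:3]: print(q,np.round(d["location"],1),round(d["confidence"],2))
a=cv2.resize(im[:,:,::-1],(400,300)); b=cv2.resize(sc[170:320,340:460,::-1],(400,500))[:300]; b=cv2.resize(sc[180:300,340:500,::-1],(400,300),interpolation=cv2.INTER_CUBIC)
cv2.imwrite("pics/end.png",np.vstack([np.hstack([a,b]),np.hstack([cv2.resize(t[:,:,::-1],(400,300)),cv2.resize(sc[:,:,::-1],(400,300))])]))
E
```

```text
time_s: 18.7
ee_pos: [470.1, -14.3, 25.2]
ee_rot: [180.0, -0.2, 17.6]
force: [-0.3, -0.4, 0.4]
gripper_width: 59.0
time_s: 19.12
ee_pos: [470.0, -14.3, 25.1]
ee_rot: [180.0, -0.2, 17.6]
force: [0.2, -0.3, -0.0]
gripper_width: 89.1
time_s: 19.87
ee_pos: [469.0, -14.3, 204.5]
ee_rot: [180.0, -0.1, 17.6]
force: [1.0, -0.3, 0.2]
gripper_width: 91.4
20.0167 [468.98337437 -14.34440217 204.48088075]
marker [159.2 256.3] 0.84
check_weight [395.8 316.1] 0.88
check_weight [399.1 255.8] 0.72
tape_roll [271.9 299. ] 0.81
knife [403.  253.3] 0.65
tongs [276.9 212.1] 0.96
tongs [195.6 120.9] 0.79
```

View pics/end.png

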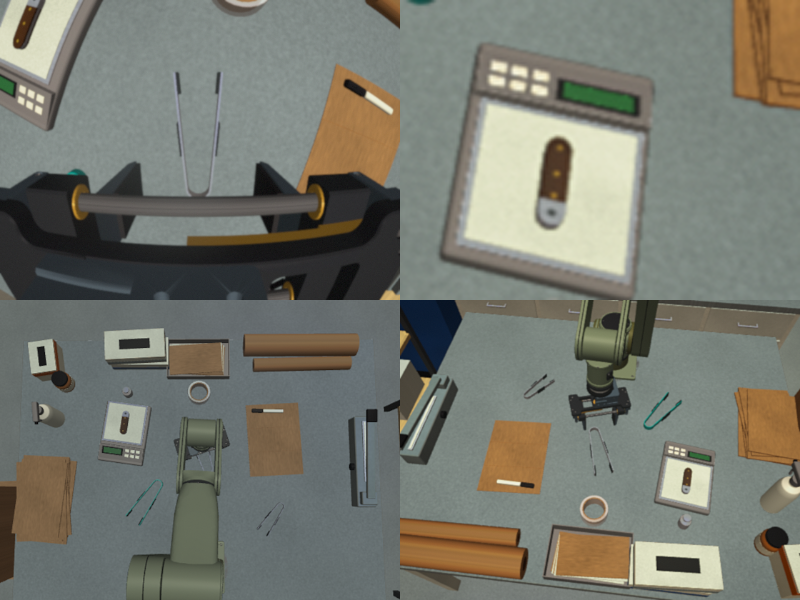

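The knife lies in the middle of the pan (555,182 in the end crop). The tongs are back on edge and open at their old place, and the bystanders have not moved. I'm handing in the job.

```bash
python3 -c "
from workcell import *
print(job_done())"
```

```text
the job is handed in; nothing more can be done
None
```

The knife is on the balance and the tongs are back on the counter; I handed the job in at about 20 s of the 53 s allowed.

I picked up the large steel tongs by the grips and closed their jaws on the knife with 25 N, giving 44.5–45 mm over the grips. I then lowered the knife slowly until it touched the middle of the pan, at about 3.6 N, and let go. The tongs went back on edge where they had lain.

**Last checks:**
- **Knife:** it lies flat in the middle of the pan. The network put it at pixel (403, 253) in the scene camera, against (402, 253) for the pan's middle.
- **Tongs:** they are relaxed and on edge, clear of the balance and the gripper.
- **Other things:** the marker, weight and tape roll are where they were, to within about 3 pixels in the scene view. The small steel and turquoise tongs look unmoved in the pictures, but I did not measure them.
- **Disagreements:** the pan-centre estimates differed by up to 7 mm between network and segmentation, so I used the segmentation, which agreed to about 3 mm between the two cameras. The network also gave a second, false "check_weight" on the pan.

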